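# Put the soldering tools back in their printed rests

## Task

Clear up the soldering bench: put the desoldering pump, the side cutters, the flux bottle and the tin of tip paste each into the grey rest made for it, lying or standing flat on its floor, the cutters with their jaws in the narrow end and the bottle and tin upright. Set each one down rather than dropping it, and leave the circuit board and the pot of components where they are.

Things in the scene. Friction and masses are not known exactly. Their poses are not given: they have to be found in the camera images.
- pump: desoldering pump lying flat, 170 mm long, body 24 mm thick: metal barrel to +x, square blue housing to -x, white nozzle (+x end), black plunger knob (-x end), 3 mm button on top 30 mm behind the middle. Origin on its centre line at mid-length, 12 mm above what it lies on; x to the nozzle, z up. Balances at the origin: grip there across y (24 mm).
- cutters: side cutters lying flat, 132 mm long: steel jaws to +x (tip at x = 51 mm), two red and black handles splaying to -x (end at x = -81, 53 mm wide over both, 13 mm thick). Origin on the underside below the neck, which has parallel sides 22 mm apart from x = -16 to 20, z = 1.5 to 11.5 mm, and is the place to grip, across y, near the balance point; z up.
- bottle: small white flux bottle standing up: round body 32 mm across, straight to 44 mm high, then shoulder, thin closed cap and nozzle to 76 mm. Origin at the centre of its underside, z up.
- tin: closed round metal tin of tip paste, standing flat: 54 mm across the lid (upper 11 mm; 52 mm below), 30 mm high. Origin at the centre of its underside, z up.
- pump_rest: rest for the pump, grey printed plastic with dark rubber floor, fixed: straight trough 190 x 46 mm outside, 182 x 36 mm inside, floor 4 mm and rim 16 mm above the bench; no side walls over the middle 60 mm, so that fingers can reach in. Origin at the centre of its underside on the bench, x along the trough. The pump fits either way round.
- cutters_rest: rest for the cutters, same plastic and floor, fixed: tray with their outline, floor 4 mm, rim 16 mm above the bench. Inside, narrow jaw end to +x (34 mm wide, ends at x = 59 mm), wide handle end to -x (64 mm, ends at x = -87); no side walls from x = -26 to 26 (finger room). Origin on the bench where the cutters' origin belongs; they fit one way only, x along x.
- bottle_rest: rest for the bottle, same grey plastic and dark floor, fixed: the smaller round cup, 44 mm inside, 52 mm outside, floor 4 mm and rim 18 mm above the bench. Origin at the centre of its underside on the bench.
- tin_rest: rest for the tin, same grey plastic and dark floor, fixed: the larger round cup, 66 mm inside, 74 mm outside, floor 4 mm and rim 12 mm above the bench. Origin at the centre of its underside on the bench.
- board: bystander: blue T-shaped circuit board with parts on it, on short brass feet, 66 x 92 mm, 19 mm high, loose. Origin below the middle of the T's bar, on the bench.
- pot: bystander: clear plastic pot holding a few components, 88 mm across the rim, 42 mm high, loose. Origin at the centre of its underside.
Things that resemble listed ones, but are neither listed nor needed, are in the scene too. Of the things that look like the bottle, take the one that is nearest to the robot's base at the start.

How it is judged (in metres and radians):
At the end, for the whole second after the job is handed in: Each of the four tools lies in its own rest: origins within 12 mm of each other horizontally, resting on the rest's floor (height within 3 to 4 mm), bottle, tin and cutters within 0.08 rad of upright or flat, pump level within 0.1 rad, pump and cutters along their rests within 0.2 rad, all at rest (horizontal distance between pump and pump_rest below 0.012 m and z of pump in the frame of pump_rest between 0.013 and 0.02 m and linear speed of each of pump, cutters, bottle, tin below 0.02 m/s and angular speed of each of pump, cutters, bottle, tin below 0.2 rad/s and angle between pump's own x axis and vertical between 1.47 and 1.67 rad and angle between the x axis of pump and the x axis of pump_rest, either way round below 0.2 rad and horizontal distance between cutters and cutters_rest below 0.012 m and z of cutters in the frame of cutters_rest between 0.001 and 0.008 m and angle between each of cutters, bottle, tin's own z axis and vertical below 0.08 rad and angle between the x axis of cutters and the x axis of cutters_rest, either way round below 0.2 rad and horizontal distance between bottle and bottle_rest below 0.012 m and z of bottle in the frame of bottle_rest between 0.001 and 0.008 m and horizontal distance between tin and tin_rest below 0.012 m and z of tin in the frame of tin_rest between 0.001 and 0.008 m); the robot touches nothing.
It fails at once if the circuit board is pushed more than 20 mm from where it stood (distance of board from where it was at the start of the episode above 0.02 m).
It fails at once if the pot of components is pushed more than 20 mm from where it stood (distance of pot from where it was at the start of the episode above 0.02 m).
It fails at once if a tool is dropped (it falls freely by more than about 30 mm) ((contact force between the fingers and pump below 0.3 N and linear speed of pump above 0.8 m/s) or (contact force between the fingers and cutters below 0.3 N and linear speed of cutters above 0.8 m/s) or (contact force between the fingers and bottle below 0.3 N and linear speed of bottle above 0.8 m/s) or (contact force between the fingers and tin below 0.3 N and linear speed of tin above 0.8 m/s)).
It also fails if it takes over 99 s, if anything falls off the work surface, if the arm or the gripper's body presses on something with over 40 N, if the wrist force passes 120 N, or if a joint passes its speed limit or range.

## Robot

A 6-joint arm with a two-finger parallel gripper is mounted at the origin on the work surface. World frame = base frame: x ahead of the robot, y to its left, z up, the work surface at z = 0. Lengths are in mm, angles in rad, forces in N, time in s.
With the tool pointing down it reaches from about 275 to 750 mm from the base axis. Payload 10.2 kg.
Tool frame: the origin (TCP) lies on the centre line of the jaws, within the pads' length; the fingertips stand 19 mm ahead of it and the grasp point (between the pads) is the TCP; z points along the fingers, y is the line along which they close (so a half turn about z gives the same grasp; the last joint's range is limited). The gripper opens to 85 mm and grips with 20 to 120 N. Pads are 22 mm wide; open, the fingers measure 114 mm over their backs; the gripper's body (76 mm by 85 mm) begins 54 mm behind the grasp point. The pads swing forward as they close: fully open they stand 13 mm farther back than shut.
Start: joints at [0.885, 0.313, 1.498, -0, 1.331, -0.223], TCP at [234.402, 469.773, 217.194] pointing down, gripper open.
Joint ranges: [-2.94, 2.94], [-0.97, 2.17], [0.19, 2.56], [-1.23, 4.37], [0.02, 3.11], [-2.88, 2.88]. Speed limits (rad/s): [2.39, 2.39, 3.01, 3.14, 3.14, 3.14].

## Interface

Orientations are given as a unit quaternion [w, x, y, z].
In Python, from rig import sense, capture, finish_job, regions_of, mark_of gives the robot as it stands.
- The arm moves only by the tool jog_arm, never from a script. Its argument "series" is text: rows parted by semicolons, each of 7 numbers parted by spaces: the shift along the tool's x, y, z in units of 0.4 m (1.0 is 0.4 m), then the turn, a rotation vector about the tool's x, y, z in units of pi/2 rad (1.0 is pi/2 rad), then the opening, from -1 (shut) to 1 (fully open). A call has 1 to 20 rows; each row is the pose to reach, as a shift and turn from the pose commanded when the call began, along the tool's axes at that moment; what a row does not reach only later rows make up. A row lasts 1/8 s, in which the tool goes at most 62.5 mm and 10.7 degrees, less where a joint would pass 70% of its speed; a pose out of reach is approached as far as the arm can. A call with a number of a shift or a turn outside -1 to 1 is refused whole. A call with a gripper value outside its range is refused whole. The fingers move at their own pace and stop on an object; "grip_force" is the grip in N (left out, the last holds). Time passes only in rows, so rows that repeat a pose let the fingers close. It gives the time, the measured TCP pose, the force, the opening and the grip force at its end, in the units of the state.
- sense(): the state, without advancing time (a new reading comes with each control period).
- capture(name): name is "scene" or "top" or "wrist"; returns a dict with "img" (400x640x3 uint8, red, green, blue), "intrinsics" (3x3 intrinsics, pixels), "R" (3x3) and "t" (3): a world point X has camera coordinates R X + t. Camera axes: x right, y down, z forward; pixel columns grow to the right and rows downward; lengths in mm; the calibration is good to about 2 mm. The wrist camera is an equidistant fisheye: a pixel r from the principal point sees the ray r / f radians off the axis. A picture is of the moment at which its call begins. There is no depth.
- finish_job(): hands the job in; it is judged then, once.
Trained networks look in a picture, given as the dict that the camera call returned (one of the last four; its "shot" number tells which), for a name from the list of things; names that differ only in an ending like _2 or _b are one class to them, and where a whole thing is asked for, a point or a joint stands for the part that bears it (a point fixed in the world has none). Each returns a list of dicts, best first, with "confidence" (0 to 1); they miss things now and then, are a little off and sometimes report something else, mostly with a low value. They report only what shows in the picture. A call takes as long as a camera call. They do not tell look-alikes from the thing itself.
- regions_of(label, picture): "region" (400x640 bool, what is visible of it) and "point" ([row, column] in pixels, amid what is visible of it).
- mark_of(label, picture): "point" ([row, column] in pixels: a listed point, or the origin of a listed thing).
The state is a dict: "time_s": time; "joints": joint angles; "dq": joint speeds; "tau": joint torques, N m; "eef_pos": TCP position; "ee_rot": TCP orientation; "force": force on the tool from outside, world axes, zero at the start; "wrist_torque": the same for the moment, N m; "grip_width": opening from 0.0 (shut) to 1.0 (fully open); "grip_force": force on a finger pad.
Only numpy, scipy, OpenCV 4.12 (cv2) and the standard library are available. Lean on these libraries where they do the work, as an engineer would, in place of code of your own. Each camera call takes 0.05 s, during which the arm holds its last target. There are 200 camera calls.

## Working session

There is one attempt and no reset: what is moved stays moved. The work goes in short steps, Python scripts to look and compute and a tool call to move; the robot and the scene stay as the last step left them, time stands still between calls to the robot, and variables do not carry over. Pictures are saved under pics/ and viewed, at most 14 in all, crops included, and the job is handed in when it is done.

Besides the shell and the picture viewer there is one more tool, called in YAML: its name, and indented under it one key for each argument. jog_arm: Moves the arm, as the interface text tells. Shifts and turns lie within -1 to 1; 1 stands for 0.4 m of shift or pi/2 rad of turn. Its arguments: {"type":"object","properties":{"series":{"type":"string"},"grip_force":{"type":"number"}},"required":["series"]}

```bash
ls; mkdir -p pics; cat > h.py <<'E'
import numpy as np, cv2
from rig import sense, capture, finish_job, regions_of, mark_of
def ray(c,px):  # px=[row,col]
    K=np.array(c["intrinsics"]);R=np.array(c["R"]);t=np.array(c["t"])
    d=np.linalg.inv(K)@np.array([px[1],px[0],1.0])
    return -R.T@t, R.T@d
def onz(c,px,z):
    o,d=ray(c,px); return o+d*(z-o[2])/d[2]
def tri(c1,p1,c2,p2):
    A=np.zeros((3,3));b=np.zeros(3)
    for c,p in((c1,p1),(c2,p2)):
        o,d=ray(c,p);d=d/np.linalg.norm(d);M=np.eye(3)-np.outer(d,d);A+=M;b+=M@o
    return np.linalg.solve(A,b)
def save(c,n): cv2.imwrite("pics/"+n,c["img"][:,:,::-1])
E
python3 - <<'E'
from h import *
print(sense())
T=capture("top");S=capture("scene")
save(T,"top0.png");save(S,"scene0.png")
for n,c in(("top",T),("scene",S)):
    print(n,np.round(c["intrinsics"],1).tolist(),np.round(c["R"],3).tolist(),np.round(c["t"]).tolist())
    for l in "pump cutters bottle tin pump_rest cutters_rest bottle_rest tin_rest board pot".split():
        print(l,[(round(float(m["confidence"]),2),np.round(m["point"]).tolist(),np.round(onz(c,m["point"],0)[:2]).tolist()) for m in mark_of(l,c)])
E
```

```text
pics
{'time_s': 0.0, 'joints': array([ 8.84589979e-01,  3.13463753e-01,  1.49845196e+00,  3.19685849e-05,
        1.33102846e+00, -2.23433047e-01]), 'dq': array([-0.00144812, -0.00061744,  0.00191788,  0.00092345,  0.00028539,
        0.0006202 ]), 'tau': array([ 8.77062648e-04, -4.12247729e+01, -2.59762573e+01,  1.16925477e-06,
        3.91535505e-03,  3.70387079e-05]), 'eef_pos': array([234.20938356, 469.54310117, 216.62246241]), 'ee_rot': array([-3.10807776e-04,  2.29331091e-01,  9.73348239e-01, -6.00242348e-04]), 'force': array([ 0.15425304, -0.21860852,  0.06755137]), 'wrist_torque': array([0.00065768, 0.05324271, 0.02801879]), 'grip_force': 0.0, 'grip_width': 1.0012457530238115}
top [[445.1, 0.0, 316.6], [0.0, 445.1, 187.6], [0.0, 0.0, 1.0]] [[0.004, -1.0, -0.013], [-0.984, -0.002, -0.178], [0.178, 0.014, -0.984]] [42.0, 578.0, 1183.0]
pump [(0.95, [189.0, 212.0], [583.0, 349.0])]
cutters [(0.66, [235.0, 378.0], [451.0, -130.0])]
bottle [(0.75, [168.0, 374.0], [646.0, -122.0]), (0.71, [211.0, 188.0], [519.0, 415.0]), (0.62, [247.0, 174.0], [414.0, 448.0]), (0.56, [233.0, 291.0]
[... 596 characters left out ...]
0, 1515.0]
pump [(0.93, [226.0, 437.0], [563.0, 355.0])]
cutters [(0.72, [172.0, 256.0], [441.0, -134.0])]
bottle [(0.79, [192.0, 474.0], [414.0, 450.0]), (0.7, [183.0, 344.0], [444.0, 113.0]), (0.64, [233.0, 290.0], [654.0, 17.0]), (0.54, [213.0, 461.0], [504.0, 412.0]), (0.39, [197.0, 159.0], [595.0, -346.0])]
tin [(0.74, [187.0, 434.0], [413.0, 348.0]), (0.16, [233.0, 337.0], [633.0, 125.0])]
pump_rest [(0.77, [153.0, 191.0], [392.0, -347.0]), (0.5, [187.0, 438.0], [411.0, 357.0])]
cutters_rest [(0.58, [235.0, 335.0], [639.0, 120.0])]
bottle_rest []
tin_rest [(0.7, [198.0, 160.0], [596.0, -341.0])]
board [(0.96, [266.0, 266.0], [763.0, -10.0])]
pot [(0.73, [272.0, 395.0], [724.0, 266.0])]
```

View pics/top0.png

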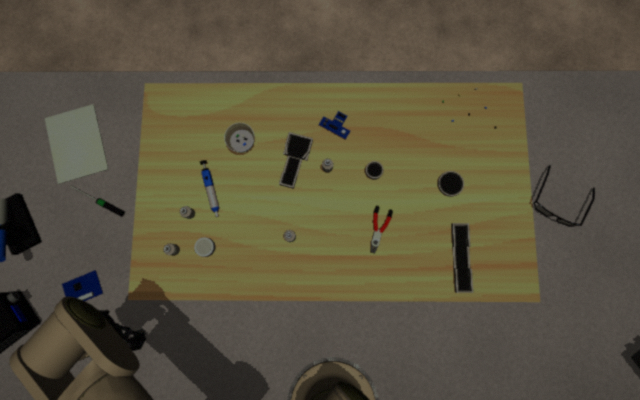

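View pics/scene0.png

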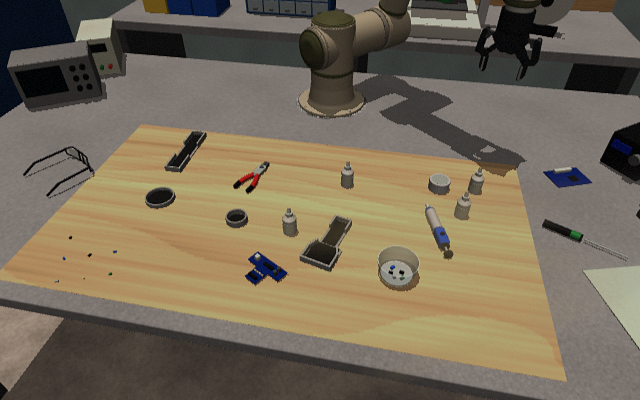

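Four bottles show in the top picture, as (row, col): (236,290), (165,327), (212,187) and (249,171). The one at (236,290) is about 460 mm from the base and the others are at least 600 mm away, so I choose it. There is one tin at (246,204), one pump at (188,210) and one pair of cutters at (230,380). The rests are at (258,461) for the pump, (162,296) for the cutters, (170,374) for the bottle and (183,450) for the tin. I'll check the choice in a close crop and look through the wrist camera.

```bash
cat >> h.py <<'E'
from scipy.spatial.transform import Rotation as Ro
def wray(c,px):
    K=np.array(c["intrinsics"]);R=np.array(c["R"]);t=np.array(c["t"])
    px=np.atleast_2d(px).astype(float)
    u=(px[:,1]-K[0,2])/K[0,0];v=(px[:,0]-K[1,2])/K[1,1];r=np.hypot(u,v)+1e-12
    d=np.stack([u/r*np.sin(r),v/r*np.sin(r),np.cos(r)],1)
    return -R.T@t, d@R
def wonz(c,px,z):
    o,d=wray(c,px); return o+d*((z-o[2])/d[:,2])[:,None]
def wpix(c,X):
    p=np.atleast_2d(X)@np.array(c["R"]).T+np.array(c["t"]);K=np.array(c["intrinsics"])
    r=np.hypot(p[:,0],p[:,1]);th=np.arctan2(r,p[:,2])
    return np.stack([K[1,2]+K[1,1]*th*p[:,1]/r,K[0,2]+K[0,0]*th*p[:,0]/r],1)
def toolR():
    q=sense()["ee_rot"]; return Ro.from_quat(np.roll(q,-1))
def plan(x,y,z,ydir=None):
    """shift/turn to TCP target, tool down, tool y along heading ydir (deg, mod 180)"""
    s=sense();R=toolR();sh=R.inv().apply(np.array([x,y,z])-s["eef_pos"])/400
    out=""
    if ydir is not None:
        for k in(0,180):
            a=np.deg2rad(ydir+k);Y=np.array([np.cos(a),np.sin(a),0]);Z=np.array([0,0,-1.]);X=np.cross(Y,Z)
            rv=(R.inv()*Ro.from_matrix(np.stack([X,Y,Z],1))).as_rotvec()/(np.pi/2)
            out+=f" turn {np.round(rv,3)} j6~{s['joints'][5]+rv[2]*np.pi/2:.2f}(less dj1)"
    print("shift",np.round(sh,3),out)
E
python3 - <<'E'
from h import *
T=capture("top");S=capture("scene");W=capture("wrist")
st=sense();R=toolR()
print("wrist K",np.round(W["intrinsics"],1).tolist());cp=-np.array(W["R"]).T@np.array(W["t"])
print("cam in tool",R.inv().apply(cp-st["eef_pos"]), "axis",R.inv().apply(np.array(W["R"])[2]))
a=cv2.resize(T["img"][205:275,230:430],None,fx=4,fy=4,interpolation=cv2.INTER_CUBIC)
b=cv2.resize(S["img"][140:210,270:470],None,fx=4,fy=4,interpolation=cv2.INTER_CUBIC)
cv2.imwrite("pics/crop1.png",np.vstack([a,b])[:,:,::-1]);save(W,"wrist0.png")
for l in "pump cutters pump_rest cutters_rest bottle_rest tin_rest".split():
    for n,c in(("T",T),("S",S)):
        r=regions_of(l,c)[:1]
        if r:
            m=r[0]["region"]; p=np.argwhere(m); 
            X=np.array([onz(c,q,10) for q in p])[:,:2]; C,sz,a=cv2.minAreaRect(X.astype(np.float32))
            print(l,n,len(p),"rect c",np.round(C,1),np.round(sz,1),round(a,1),"mean",np.round(X.mean(0),1))
E
```

```text
wrist K [[309.7, 0.0, 318.9], [0.0, 309.7, 194.7], [0.0, 0.0, 1.0]]
cam in tool [  81.41099679    0.42915644 -156.42236399] axis [-3.14666673e-01 -1.04417649e-05  9.49202236e-01]
pump T 441 rect c [584.4 352.8] [171.5  26.5] 16.5 mean [582.9 352.3]
pump S 608 rect c [581.9 354. ] [176.  33.] 14.4 mean [589.8 355. ]
cutters T 498 rect c [ 464.6 -140.1] [ 59.2 127.6] 86.0 mean [ 471.5 -133.7]
cutters S 318 rect c [ 466.7 -130.7] [ 54.2 136. ] 75.6 mean [ 474.1 -132. ]
pump_rest T 1240 rect c [ 389.9 -359.2] [195.1  51.1] 0.4 mean [ 388.7 -359. ]
pump_rest S 789 rect c [ 390.9 -359.6] [213.2  59.7] 0.8 mean [ 397.9 -358.2]
cutters_rest T 1047 rect c [666.4 110.3] [ 76.5 160.4] 76.8 mean [676.  109.7]
cutters_rest S 1506 rect c [665. 112.] [ 82.4 174.2] 75.3 mean [681.1 108.6]
bottle_rest T 290 rect c [ 637.2 -121.3] [51.9 53.4] 89.1 mean [ 637.3 -120.5]
bottle_rest S 349 rect c [ 638.6 -120.5] [66.6 51.4] 27.6 mean [ 638.7 -120.8]
tin_rest T 525 rect c [ 598.  -339.1] [72.9 71.9] 0.1 mean [ 598.4 -338.4]
tin_rest S 525 rect c [ 600.7 -336.6] [87.7 69.2] 27.8 mean [ 601.6 -337. ]
```

View pics/crop1.png

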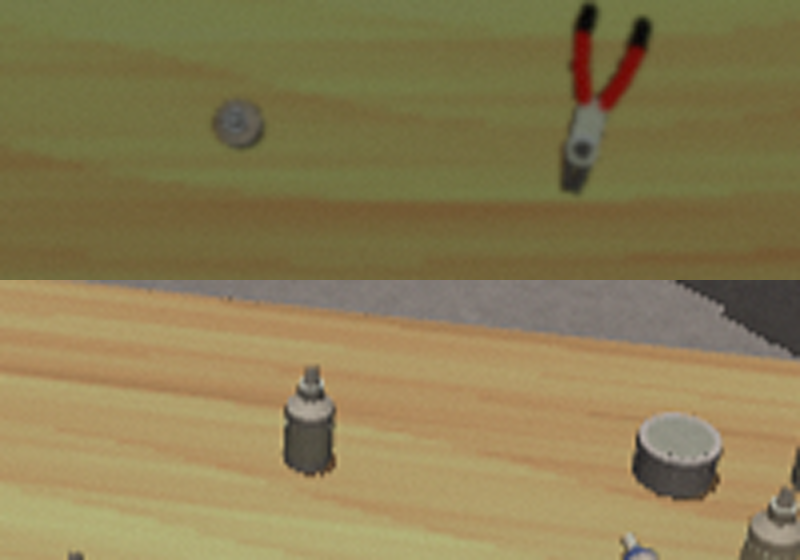

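View pics/wrist0.png

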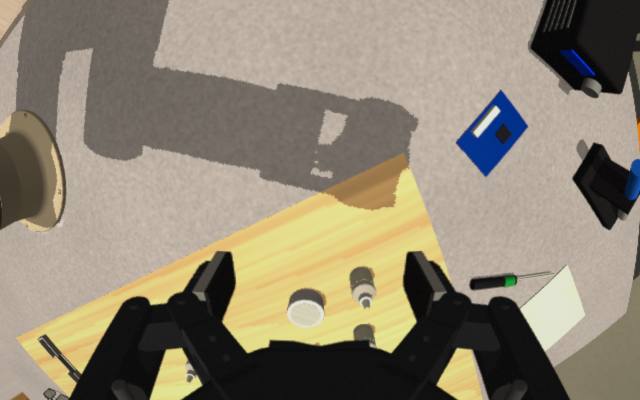

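The crop shows the chosen bottle standing upright with its nozzle up at top pixel (236,290), and the cutters with their jaws towards the robot. The wrist view shows the tin at (306,307) with two other bottles near it at (288,362) and (335,365). I start with the tin and hover over it.

```bash
python3 -c "
from h import *
plan(413,349,140,20)"
```

```text
shift [-0.534 -0.071  0.193]  turn [-0.    -0.     0.483] j6~0.54(less dj1) turn [ 0.    -0.    -1.517] j6~-2.61(less dj1)
```

jog_arm:
  series: "-0.534 -0.071 0.193 0 0 0.483 1;-0.534 -0.071 0.193 0 0 0.483 1;-0.534 -0.071 0.193 0 0 0.483 1;-0.534 -0.071 0.193 0 0 0.483 1;-0.534 -0.071 0.193 0 0 0.483 1;-0.534 -0.071 0.193 0 0 0.483 1;-0.534 -0.071 0.193 0 0 0.483 1;-0.534 -0.071 0.193 0 0 0.483 1"
  grip_force: 40

```text
time_s: 2.85
eef_pos: [412.3, 349.7, 140.4]
ee_rot: [0.0, 0.573, 0.82, 0.0]
force: [0.0, 0.6, -0.3]
grip_width: 1.0
grip_force: 0.0
```

```bash
cat >> h.py <<'E'
def wlook(label,z,n=3):
    """wrist: convex outline of the best region, cast on height z: centre of circle, min-area rect, mark"""
    W=capture("wrist")
    for m in regions_of(label,W)[:n]:
        p=np.argwhere(m["region"]); X=wonz(W,p,z)[:,:2].astype(np.float32)
        C,r=cv2.minEnclosingCircle(X); B,sz,a=cv2.minAreaRect(X)
        print(label,round(float(m["confidence"]),2),"px",np.round(m["point"]),"circ",np.round(C,1),round(r,1),"rect",np.round(B,1),np.round(sz,1),round(a,1))
    for m in mark_of(label,W)[:n]: print(" mark",round(float(m["confidence"]),2),np.round(m["point"],1),np.round(wonz(W,m["point"],0)[0,:2],1))
    return W
E
python3 - <<'E'
from h import *
W=wlook("tin",30); save(W,"w1.png"); print(sense()["eef_pos"],sense()["joints"],sense()["time_s"])
E
```

```text
tin 0.58 px [180. 325.] circ [414.4 359.6] 28.7 rect [415.1 360.2] [53.8 56.4] 0.5
 mark 0.62 [173.8 323.4] [414.8 355.8]
[412.61041152 349.28985157 140.16347049] [4.85644536e-01 4.17865045e-01 1.55908886e+00 2.14371439e-05
 1.16434359e+00 1.35467424e-01] 3.0
```

View pics/w1.png

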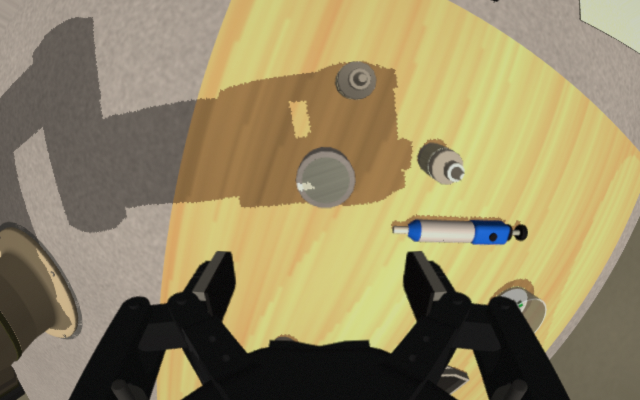

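The wrist view shows the tin at (row 178, col 325), with the other bottles at (80,357) and (160,440) and the pump at (232,455). The wrist and top estimates of y differ by about 7 mm, so I'll compare them using a silhouette fit.

```bash
cat >> h.py <<'E'
from scipy.optimize import least_squares
def cyl(*zr):
    a=np.linspace(0,2*np.pi,40,endpoint=False)
    return np.vstack([np.stack([r*np.cos(a),r*np.sin(a),0*a+z],1) for z,r in zr])
SH=dict(tin=cyl((0,26),(30,27)),bottle=cyl((0,16),(44,16),(60,7),(76,3)),bottle_rest=cyl((0,26),(18,26)),tin_rest=cyl((0,37),(12,37)),
 pump_rest=np.array([[x,y,z] for x in(-95,95) for y in(-23,23) for z in(0,16)],float))
def pp(c,X):
    if c["kind"]=="wrist": return wpix(c,X)
    p=X@np.array(c["R"]).T+np.array(c["t"]);q=p@np.array(c["intrinsics"]).T;return q[:,1::-1]/q[:,2:]
def cap(k):
    c=dict(capture(k));c["kind"]=k;return c
def bbox(P): return np.array([P[:,0].min(),P[:,1].min(),P[:,0].max(),P[:,1].max()])
def hullcent(P):
    m=cv2.moments(cv2.convexHull((P[:,::-1]*16).astype(np.int32)));return np.array([m["m01"],m["m10"]])/m["m00"]/16
def fit(c,label,near,yaw=0):
    best=None
    for m in regions_of(label,c):
        P=np.argwhere(m["region"]).astype(float)
        G=pp(c,SH[label]@Ro.from_euler("z",yaw).as_matrix().T+np.array([*near,0.]))
        d=np.linalg.norm(hullcent(P)-hullcent(G))
        if best is None or d<best[0]: best=(d,P,m["confidence"])
    if best is None or best[0]>40: return None
    P=best[1]; M=Ro.from_euler("z",yaw).as_matrix().T
    f=lambda x: np.r_[hullcent(pp(c,SH[label]@M+np.array([*x,0.])))-hullcent(P)]
    s=least_squares(f,near,diff_step=1e-3)
    bb=bbox(P)-bbox(pp(c,SH[label]@M+np.array([*s.x,0.])))
    return np.round(s.x,1),round(float(best[2]),2),"bbox err",np.round(bb,1)
E
python3 - <<'E'
from h import *
C=[cap(k) for k in("top","scene","wrist")]
for l,n in(("tin",(414,352)),("bottle",(450,115)),("bottle_rest",(638,-121)),("tin_rest",(599,-338)),("pump_rest",(390,-359))):
    for c in C: print(l,c["kind"],fit(c,l,n))
print(fit(C[0],"bottle",(415,448)),fit(C[2],"bottle",(415,448)))
print(np.round(-np.array(C[0]["R"]).T@C[0]["t"]))
E
```

```text
tin top (array([416.1, 353.5]), 0.49, 'bbox err', array([ 0.6,  2.2, -0. , -2.4]))
tin scene (array([413.9, 356.9]), 0.83, 'bbox err', array([ 0.7,  0.4, -1. , -0.4]))
tin wrist (array([415.2, 358.3]), 0.95, 'bbox err', array([ 1.9,  1.1, -1.5, -1.2]))
bottle top (array([446.9, 117.8]), 0.49, 'bbox err', array([ 0.9,  1.5, -0.8, -1.1]))
bottle scene (array([445.7, 120.5]), 0.65, 'bbox err', array([ 3. ,  1.2, -1.8, -0.8]))
bottle wrist None
bottle_rest top (array([ 638. , -120.6]), 0.82, 'bbox err', array([ 0.7,  0.6, -1.2, -1.1]))
bottle_rest scene (array([ 636.7, -122.2]), 0.79, 'bbox err', array([ 0.6,  0.7, -0.6, -0.9]))
bottle_rest wrist None
tin_rest top (array([ 600.6, -340.2]), 0.66, 'bbox err', array([ 0.2,  0.1, -0.9, -1. ]))
tin_rest scene (array([ 597.7, -341.1]), 0.62, 'bbox err', array([ 0.4,  0.2, -0.9, -0.8]))
tin_rest wrist None
pump_rest top (array([ 388.5, -359.8]), 0.7, 'bbox err', array([-0.1,  0.4,  0.3, -0.6]))
pump_rest scene (array([ 387.9, -361.3]), 0.57, 'bbox err', array([ 0.7,  0.6, -0.9, -0.6]))
pump_rest wrist None
(array([513.4, 406.4]), 0.62, 'bbox err', array([ 1.1,  0.8, -0.1, -2.1])) (array([408.4, 449.1]), 0.62, 'bbox err', array([ 0.2, -0. , -0.6, -0.2]))
[ 358.   27. 1267.]
```

```bash
python3 -c "
from h import *
plan(415,357.5,27,20)"
```

```text
shift [0.018 0.012 0.282]  turn [-0. -0.  0.] j6~0.14(less dj1) turn [ 0. -0. -2.] j6~-3.01(less dj1)
```

jog_arm:
  series: "0.018 0.012 0.1 0 0 0 1;0.018 0.012 0.2 0 0 0 1;0.018 0.012 0.25 0 0 0 1;0.018 0.012 0.282 0 0 0 1;0.018 0.012 0.282 0 0 0 1;0.018 0.012 0.282 0 0 0 -1;0.018 0.012 0.282 0 0 0 -1;0.018 0.012 0.282 0 0 0 -1;0.018 0.012 0.282 0 0 0 -1;0.018 0.012 0.282 0 0 0 -1;0.018 0.012 0.282 0 0 0 -1;0.018 0.012 0.282 0 0 0 -1"
  grip_force: 40

```text
time_s: 5.5
eef_pos: [414.9, 357.4, 27.2]
ee_rot: [-0.0, 0.573, 0.819, -0.0]
force: [0.1, 0.0, -0.4]
grip_width: 0.001
grip_force: 0.0
```

```bash
python3 -c "
from h import *
s=sense();print(s['eef_pos'],s['joints'],s['grip_width'],s['grip_force'],s['force'],s['time_s'])
plan(415,357.5,150)
plan(599,-340,150,-50)
plan(599,-340,150,-20)"
```

```text
[414.8995755  357.37992387  27.18565015] [ 4.97058829e-01  5.83336836e-01  1.63549536e+00 -4.06173091e-05
  9.22832344e-01  1.47800243e-01] 0.0010746399069690655 0.0 [ 0.05214901  0.02258149 -0.38572419] 5.5
shift [ 0.     0.    -0.307] 
shift [-1.796 -0.164 -0.307]  turn [-0.     0.     0.778] j6~1.37(less dj1) turn [-0.    -0.    -1.222] j6~-1.77(less dj1)
shift [-1.796 -0.164 -0.307]  turn [-0.     0.     0.445] j6~0.85(less dj1) turn [-0.    -0.    -1.555] j6~-2.30(less dj1)
```

The gripper shut on nothing, so I look again.

```bash
python3 - <<'E'
from h import *
C=[cap(k) for k in("scene","wrist")]
save(C[1],"w2.png")
for c in C: print(fit(c,"tin",(415,357)))
S=C[0]["img"][120:270,380:540]; cv2.imwrite("pics/s2.png",cv2.resize(S,None,fx=4,fy=4,interpolation=cv2.INTER_CUBIC)[:,:,::-1])
E
```

```text
(array([415. , 355.7]), 0.73, 'bbox err', array([ 0.5, -0.1, -1.2,  0. ]))
(array([414.6, 360.7]), 0.69, 'bbox err', array([ 6.3,  1.8, -9.8, -0.8]))
```

View pics/w2.png

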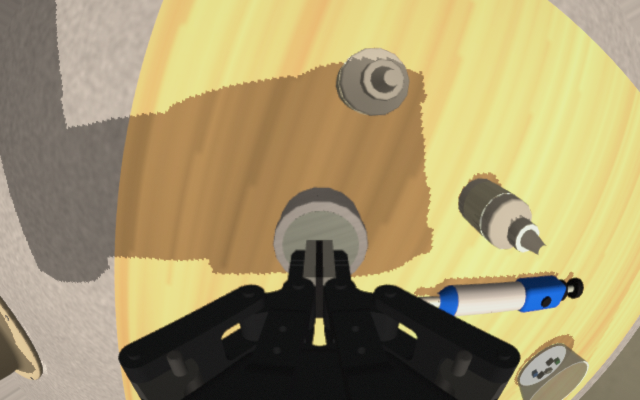

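View pics/s2.png

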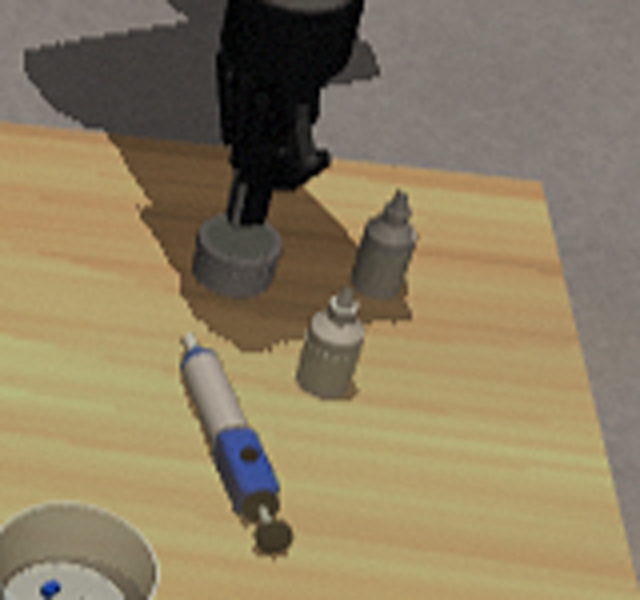

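The fingers have shut above the near edge of the lid and the tin has not moved. In the wrist image the tips are at about (240,320). In the scene image they are at about (175,441). I'll triangulate where the tips really are.

```bash
python3 - <<'E'
from h import *
S=cap("scene");W=cap("wrist")
for ws,sp in(((242,320),(175,441)),((242,320),(177,442))):
    o1,d1=wray(W,ws);d1=d1[0];o2,d2=ray(S,sp);d2/=np.linalg.norm(d2)
    A=np.stack([d1,-d2],1);k=np.linalg.lstsq(A,o2-o1,rcond=None)[0];print(o1+d1*k[0],o2+d2*k[1])
s=sense();print(s["eef_pos"]);R=toolR()
for z in(-20,0,19): print(z,pp(W,(s["eef_pos"]+R.apply([0,0,z]))[None]),pp(S,(s["eef_pos"]+R.apply([0,0,z]))[None]))
E
```

```text
[413.00225265 363.91884057  37.42080438] [410.60113484 358.44197981  39.61615806]
[413.4394048  362.74646752  34.9741507 ] [412.97091795 361.69137613  35.39601698]
[414.90543574 357.39731     27.18949556]
-20 [[262.44484277 319.18806193]] [[173.60651464 441.15252046]]
0 [[244.41923619 319.14592515]] [[179.75783695 439.72159017]]
19 [[230.35340428 319.11283303]] [[185.47180559 438.39239778]]
```

jog_arm:
  series: "0 0 -0.12 0 0 0 -1;0 0 -0.2 0 0 0 -1;0 0 -0.2 0 0 0 -1;0 0 -0.2 0 0 0 -1"

```text
time_s: 6.3
eef_pos: [414.5, 357.2, 106.3]
ee_rot: [-0.0, 0.573, 0.819, -0.001]
force: [-0.9, -0.9, 0.1]
grip_width: 0.003
grip_force: 0.0
```

```bash
python3 - <<'E'
from h import *
C=[cap(k) for k in("scene","wrist")]
W=C[1]["img"][180:320,220:420];S=C[0]["img"][100:240,380:520]
cv2.imwrite("pics/c3.png",np.hstack([cv2.resize(W,(570,400)),cv2.resize(S,(230,400*1)[:2])])[:,:,::-1])
s=sense();R=toolR();print(s["eef_pos"],s["force"])
for z in(-20,-10,0,10,19): print(z,pp(C[1],s["eef_pos"]+R.apply([[11,0,z],[0,0,z],[-11,0,z]])).round(0).tolist(),pp(C[0],(s["eef_pos"]+R.apply([0,0,z]))[None]).round(0))
for c in C: print(fit(c,"tin",(415,357)))
E
```

```text
[414.36720454 357.09588854 105.98041088] [ 0.12286521 -0.57013459  0.07263057]
-20 [[243.0, 319.0], [262.0, 319.0], [280.0, 319.0]] [[148. 447.]]
-10 [[235.0, 319.0], [253.0, 319.0], [270.0, 319.0]] [[151. 446.]]
0 [[227.0, 319.0], [244.0, 319.0], [261.0, 319.0]] [[155. 445.]]
10 [[220.0, 319.0], [237.0, 319.0], [253.0, 319.0]] [[158. 445.]]
19 [[214.0, 319.0], [230.0, 319.0], [246.0, 319.0]] [[161. 444.]]
(array([414.3, 356.1]), 0.83, 'bbox err', array([ 0.6,  0.8, -1. , -1.1]))
(array([415.4, 358.2]), 0.57, 'bbox err', array([ 1.6,  0.9, -1.1, -0.7]))
```

View pics/c3.png

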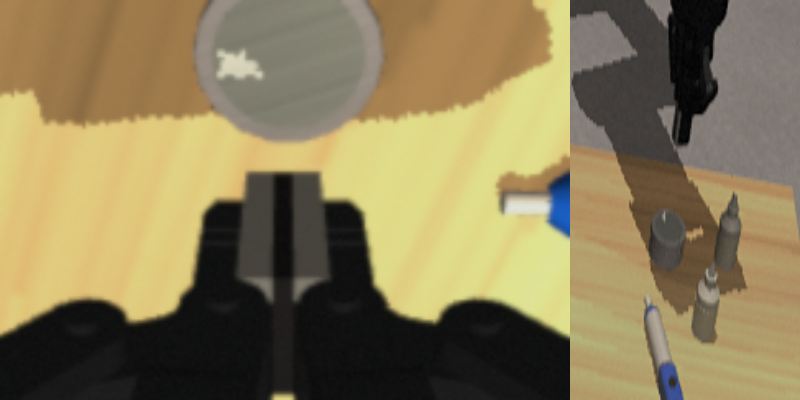

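The image shows the shut fingertips about 13 mm behind the reported TCP (wrist row 240, scene row 151), where the description puts them 19 mm ahead of it. I'll settle this with a gentle touch on the lid, whose height of 30 mm is known.

jog_arm:
  series: "0 0 0.1 0 0 0 -1;0 0 0.19 0 0 0 -1;0 0 0.1975 0 0 0 -1;0 0 0.2 0 0 0 -1;0 0 0.2025 0 0 0 -1;0 0 0.205 0 0 0 -1;0 0 0.2075 0 0 0 -1;0 0 0.21 0 0 0 -1;0 0 0.21 0 0 0 -1"

```text
time_s: 7.62
eef_pos: [414.9, 357.4, 23.2]
ee_rot: [-0.0, 0.573, 0.819, -0.0]
force: [-0.2, -0.2, 0.2]
grip_width: 0.002
grip_force: 0.0
```

jog_arm:
  series: "0 0 0.0025 0 0 0 -1;0 0 0.005 0 0 0 -1;0 0 0.0075 0 0 0 -1;0 0 0.01 0 0 0 -1;0 0 0.01 0 0 0 -1"

```text
time_s: 8.25
eef_pos: [414.9, 357.4, 19.1]
ee_rot: [-0.0, 0.573, 0.819, -0.0]
force: [-0.3, -0.7, -0.9]
grip_width: 0.001
grip_force: 0.0
```

jog_arm:
  series: "0 0 0.0025 0 0 0 -1;0 0 0.005 0 0 0 -1;0 0 0.0075 0 0 0 -1;0 0 0.0075 0 0 0 -1"

```text
time_s: 8.75
eef_pos: [414.9, 357.4, 16.1]
ee_rot: [-0.0, 0.573, 0.819, -0.0]
force: [0.7, 0.2, 0.8]
grip_width: 0.001
grip_force: 0.0
```

jog_arm:
  series: "0 0 0.0025 0 0 0 -1;0 0 0.005 0 0 0 -1;0 0 0.0075 0 0 0 -1;0 0 0.0075 0 0 0 -1"

```text
time_s: 9.25
eef_pos: [415.1, 357.5, 15.9]
ee_rot: [0.0, 0.573, 0.819, 0.0]
force: [-9.2, -7.3, 28.6]
grip_width: 0.0
grip_force: 14.1
```

The contact comes at eef z ≈ 16, so shut tips stand at eef z + 14. All grip heights therefore have to go 33 mm lower than the description implies. The sideways alignment agrees with the images. Next I raise, open, go down again and grip the tin.

jog_arm:
  series: "0 0 -0.07 0 0 0 1;0 0 -0.07 0 0 0 1;0 0 -0.07 0 0 0 1;0 0 -0.07 0 0 0 1;0 0 -0.07 0 0 0 1;0 0 -0.02 0 0 0 1;0 0 0.03 0 0 0 1;0 0 0.05 0 0 0 1;0 0 0.05 0 0 0 1;0 0 0.05 0 0 0 -1;0 0 0.05 0 0 0 -1;0 0 0.05 0 0 0 -1;0 0 0.05 0 0 0 -1;0 0 0.05 0 0 0 -1;0 0 0.05 0 0 0 -1"
  grip_force: 40

```text
time_s: 11.12
eef_pos: [415.3, 357.6, -5.8]
ee_rot: [0.0, 0.573, 0.819, 0.001]
force: [-0.9, -0.8, 4.9]
grip_width: 0.607
grip_force: 41.2
```

```bash
python3 -c "
from h import *
s=sense();print(s['eef_pos'],s['joints'],s['grip_width'],s['grip_force'],s['force'],s['time_s'])
plan(430,330,130)
plan(599,-340,120,-50)
"
```

```text
[415.27864244 357.63889213  -5.82949501] [ 4.97144188e-01  6.37192582e-01  1.65023472e+00 -3.72818219e-05
  8.52881692e-01  1.47795379e-01] 0.6073084346951975 41.17799162864685 [-0.92535089 -0.84587238  4.88209532] 11.125
shift [-0.077  0.011 -0.34 ] 
shift [-1.796 -0.165 -0.315]  turn [ 0.001 -0.001  0.778] j6~1.37(less dj1) turn [ 1.000e-03  1.000e-03 -1.222e+00] j6~-1.77(less dj1)
```

jog_arm:
  series: "0 0 -0.08 0 0 0 -1;0 0 -0.2 0 0 0 -1;0 0 -0.315 0 0 0 -1;-0.12 -0.01 -0.315 0 0 0.05 -1;-0.25 -0.02 -0.315 0 0 0.1 -1;-0.38 -0.035 -0.315 0 0 0.16 -1;-0.51 -0.045 -0.315 0 0 0.22 -1;-0.64 -0.06 -0.315 0 0 0.28 -1;-0.77 -0.07 -0.315 0 0 0.34 -1;-0.9 -0.08 -0.315 0 0 0.39 -1;-0.9 -0.08 -0.315 0 0 0.39 -1"

```text
time_s: 12.5
eef_pos: [508.7, 5.3, 119.5]
ee_rot: [0.0, 0.795, 0.606, 0.0]
force: [-0.8, -0.1, -1.5]
grip_width: 0.616
grip_force: 42.3
```

```bash
python3 -c "
from h import *
s=sense();print(s['eef_pos'],s['joints'],s['grip_width'],s['grip_force'],s['force'],s['time_s'])
plan(599,-340,90,-50)
"
```

```text
[508.72977466   5.32605072 119.454106  ] [-2.19983280e-01  3.77898235e-01  1.67957247e+00 -3.81074571e-04
  1.08315642e+00  4.83467989e-02] 0.6160662175753251 42.3013973236084 [-0.78109368 -0.10883468 -1.49841589] 12.5
shift [-0.773  0.446  0.074]  turn [ 0.001 -0.     0.385] j6~0.65(less dj1) turn [ 0.000e+00  1.000e-03 -1.615e+00] j6~-2.49(less dj1)
```

jog_arm:
  series: "-0.11 0.065 0 0 0 0.05 -1;-0.23 0.13 0 0 0 0.1 -1;-0.35 0.2 0 0 0 0.16 -1;-0.46 0.265 0 0 0 0.22 -1;-0.58 0.335 0.02 0 0 0.28 -1;-0.7 0.4 0.05 0 0 0.34 -1;-0.773 0.446 0.074 0 0 0.385 -1;-0.773 0.446 0.074 0 0 0.385 -1;-0.773 0.446 0.074 0 0 0.385 -1"

```text
time_s: 13.62
eef_pos: [600.1, -335.4, 89.8]
ee_rot: [-0.0, 0.939, 0.345, 0.0]
force: [0.7, 0.4, -0.6]
grip_width: 0.61
grip_force: 42.4
```

```bash
python3 - <<'E'
from h import *
C=[cap(k) for k in("top","scene","wrist")]
for c in C: print(c["kind"],"rest",fit(c,"tin_rest",(599,-340)))
W=C[2];save(W,"w4.png")
s=sense();print(s["eef_pos"],s["grip_width"],s["time_s"])
E
```

```text
top rest None
scene rest (array([ 598.3, -340.4]), 0.82, 'bbox err', array([ 0.2,  1.1, -1.1, -1. ]))
wrist rest (array([ 604.9, -335. ]), 0.91, 'bbox err', array([  8.3,  -0.1, -12.7,  -1.2]))
[ 600.00858202 -336.18074531   90.0911093 ] 0.6148827849274634 13.925
```

View pics/w4.png

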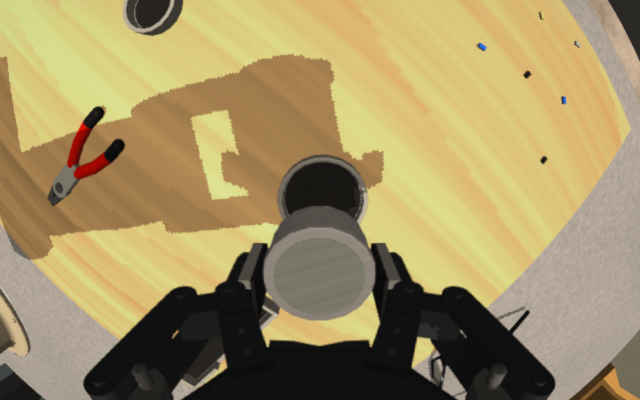

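The wrist view shows the tin held at (265,320) and the rest at (195,322), partly hidden behind it. I fit the visible outlines of both.

```bash
cat >> h.py <<'E'
def edgefit(c,label,near,idx,z0=0,yaw=0):
    """fit xy to chosen bbox sides (0 top,1 left,2 bottom,3 right) of the best region"""
    m=regions_of(label,c)
    M=Ro.from_euler("z",yaw).as_matrix().T
    g=lambda x: bbox(pp(c,SH[label]@M+np.array([*x,z0])))
    P=min((np.argwhere(q["region"]).astype(float) for q in m),key=lambda P:np.abs(bbox(P)[idx]-g(near)[idx]).sum())
    b=bbox(P)+np.array([-.5,-.5,.5,.5])  # pixel extents
    s=least_squares(lambda x:(g(x)-b)[idx],near,diff_step=1e-3)
    return np.round(s.x,1),"res",np.round((g(s.x)-b),1)
E
python3 - <<'E'
from h import *
W=cap("wrist");S=cap("scene");s=sense()["eef_pos"]
print("rest",edgefit(W,"tin_rest",(599,-340),[0,1,3]))
print("tin",edgefit(W,"tin",s[:2],[0,1,3,2],z0=s[2]+6),edgefit(S,"tin",s[:2],[0,1,3,2],z0=s[2]+6),s)
E
```

```text
rest (array([ 599.2, -339.2]), 'res', array([ 0. , -0.2, 20.1,  0.2]))Traceback (most recent call last):
  File "<stdin>", line 4, in <module>
  File "h.py", line 81, in edgefit
    P=min((np.argwhere(q["region"]).astype(float) for q in m),key=lambda P:np.abs(bbox(P)[idx]-g(near)[idx]).sum())
ValueError: min() iterable argument is empty
```

```bash
python3 -c "
from h import *
plan(599.2,-339.5,-1.5)
"
```

```text
shift [-0.006  0.004  0.228]
```

jog_arm:
  series: "-0.006 0.004 0.08 0 0 0 -1;-0.006 0.004 0.15 0 0 0 -1;-0.006 0.004 0.19 0 0 0 -1;-0.006 0.004 0.21 0 0 0 -1;-0.006 0.004 0.218 0 0 0 -1;-0.006 0.004 0.223 0 0 0 -1;-0.006 0.004 0.226 0 0 0 -1;-0.006 0.004 0.228 0 0 0 -1;-0.006 0.004 0.228 0 0 0 -1"

```text
time_s: 15.25
eef_pos: [599.0, -339.6, -1.5]
ee_rot: [0.0, 0.939, 0.344, 0.0]
force: [0.5, 0.1, -1.2]
grip_width: 0.615
grip_force: 42.4
```

jog_arm:
  series: "0 0 0.002 0 0 0 -1;0 0 0.004 0 0 0 -1;0 0 0.004 0 0 0 -1"

```text
time_s: 15.62
eef_pos: [599.2, -339.6, -1.8]
ee_rot: [0.0, 0.939, 0.344, 0.0]
force: [-4.4, 3.5, 8.9]
grip_width: 0.614
grip_force: 43.3
```

Contact with the floor. I release and rise.

jog_arm:
  series: "0 0 0.003 0 0 0 1;0 0 0.002 0 0 0 1;0 0 0 0 0 0 1;0 0 0 0 0 0 1;0 0 0 0 0 0 1;0 0 -0.05 0 0 0 1;0 0 -0.15 0 0 0 1;0 0 -0.25 0 0 0 1;0 0 -0.25 0 0 0 1"

```text
time_s: 16.75
eef_pos: [600.6, -340.7, 102.3]
ee_rot: [0.004, 0.939, 0.344, 0.002]
force: [-0.5, 0.3, 0.7]
grip_width: 0.998
grip_force: 0.0
```

```bash
python3 - <<'E'
from h import *
C=[cap(k) for k in("scene","wrist")]
for c in C:
    for l in("tin","tin_rest"): print(c["kind"],l,edgefit(c,l,(599,-339.5),[0,1,2,3],z0=4*(l=="tin")))
W=C[1];S=C[0]
cv2.imwrite("pics/c5.png",np.hstack([cv2.resize(W["img"][100:240,240:400],(400,350)),cv2.resize(S["img"][150:250,110:225],(400,350))])[:,:,::-1])
print(sense()["eef_pos"],sense()["time_s"])
plan(446,119,60,20);plan(446,119,60,-50)
E
```

```text
scene tin (array([ 597.3, -340.9]), 'res', array([-0.2, -0.7,  0.2,  0.7]))
scene tin_rest (array([ 602.2, -338.3]), 'res', array([-0.7,  0.4,  0.7, -0.4]))
wrist tin (array([ 598.7, -338.8]), 'res', array([-1.2, -0.3,  1.3,  0.3]))
wrist tin_rest (array([ 603.6, -335.7]), 'res', array([-6.8, -0.6,  7.7,  0.6]))
[ 598.65784406 -339.27981432   95.78331829] 17.05
shift [ 0.449 -1.121  0.091]  turn [-0.001 -0.001 -0.775] j6~-1.03(less dj1) turn [-1.000e-03  1.000e-03  1.225e+00] j6~2.11(less dj1)
shift [ 0.449 -1.121  0.091]  turn [-0.001  0.     0.003] j6~0.19(less dj1) turn [-0.    -0.002 -1.997] j6~-2.95(less dj1)
```

View pics/c5.png

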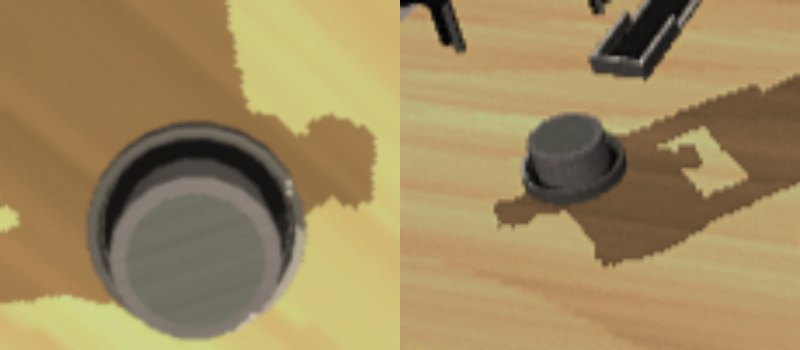

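The tin sits flat in its rest, about 1–2 mm off centre. The cutters are next.

```bash
python3 - <<'E'
from h import *
plan(460,-136,110,-104)
E
```

```text
shift [ 0.064 -0.612 -0.034]  turn [-0.001  0.001  0.603] j6~1.13(less dj1) turn [-1.000e-03 -1.000e-03 -1.397e+00] j6~-2.01(less dj1)
```

jog_arm:
  series: "0.01 -0.12 -0.03 0 0 0.12 1;0.02 -0.25 -0.034 0 0 0.24 1;0.04 -0.4 -0.034 0 0 0.36 1;0.05 -0.52 -0.034 0 0 0.48 1;0.064 -0.612 -0.034 0 0 0.603 1;0.064 -0.612 -0.034 0 0 0.603 1;0.064 -0.612 -0.034 0 0 0.603 1;0.064 -0.612 -0.034 0 0 0.603 1"

```text
time_s: 18.05
eef_pos: [460.8, -137.0, 110.2]
ee_rot: [0.0, 0.993, -0.122, -0.0]
force: [-0.6, 0.5, 0.3]
grip_width: 1.004
grip_force: 0.0
```

```bash
python3 - <<'E'
from h import *
W=cap("wrist");save(W,"w6.png")
st=sense();print(st["eef_pos"],st["joints"].round(2),st["time_s"])
print([(m["confidence"],wonz(W,m["point"],0)[0].round(1)) for m in mark_of("cutters",W)])
r=regions_of("cutters",W)[0];P=np.argwhere(r["region"]);X=wonz(W,P,7)[:,:2]
print(r["confidence"],len(P),cv2.minAreaRect(X.astype(np.float32)))
# bird view on z=8, world axes, 0.25 mm/px... x up, y left
n=400;sc=0.45
gx,gy=np.meshgrid(np.arange(n),np.arange(n));cx,cy=460,-136
X=np.stack([cx-(gy-n/2)*sc,cy-(gx-n/2)*sc,0*gx+8.],-1).reshape(-1,3)
p=wpix(W,X).astype(np.float32).reshape(n,n,2)
B=cv2.remap(W["img"],p[...,1],p[...,0],cv2.INTER_LINEAR)
np.save("bird.npy",B);cv2.imwrite("pics/b6.png",cv2.resize(B,(600,600))[:,:,::-1])
E
```

```text
[ 460.65649917 -136.91772205  110.16749237] [-0.53  0.33  1.77 -0.    1.04  1.28] 18.1
[(0.89, array([ 451. , -123.9,    0. ]))]
0.72 4083 ((464.582275390625, -130.7251739501953), (52.7547492980957, 134.94949340820312), 76.7064437866211)
```

View pics/b6.png

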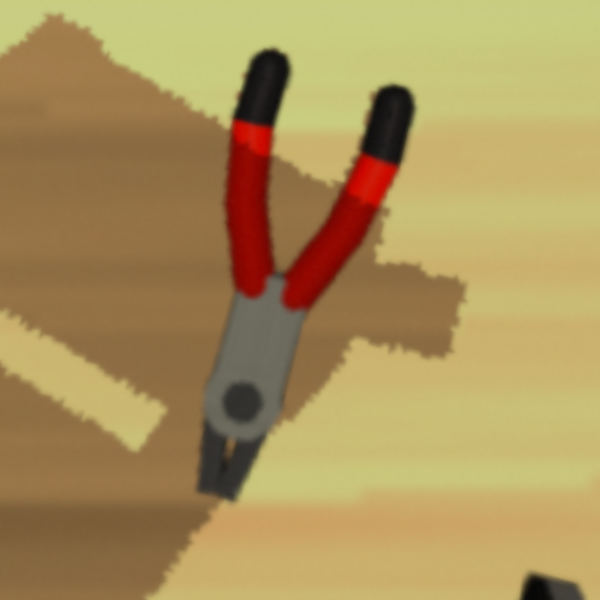

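The bird view shows the cutters with the tip at (495,217) and handle ends at (50,272) and (85,400). That puts the origin at (451,-124) with heading 165.5°, which agrees with the network's mark.

```bash
python3 - <<'E'
from h import *
plan(451,-124,-12.5,-104.5)
E
```

```text
shift [-0.031 -0.025  0.307]  turn [-0.     0.     0.005] j6~1.29(less dj1) turn [-0.    -0.    -1.995] j6~-1.85(less dj1)
```

jog_arm:
  series: "-0.031 -0.025 0.1 0 0 0.005 1;-0.031 -0.025 0.2 0 0 0.005 1;-0.031 -0.025 0.27 0 0 0.005 1;-0.031 -0.025 0.3 0 0 0.005 1;-0.031 -0.025 0.307 0 0 0.005 1;-0.031 -0.025 0.307 0 0 0.005 1;-0.031 -0.025 0.307 0 0 0.005 -1;-0.031 -0.025 0.307 0 0 0.005 -1;-0.031 -0.025 0.307 0 0 0.005 -1;-0.031 -0.025 0.307 0 0 0.005 -1;-0.031 -0.025 0.307 0 0 0.005 -1;-0.031 -0.025 0.307 0 0 0.005 -1;-0.031 -0.025 0.307 0 0 0.005 -1"
  grip_force: 50

```text
time_s: 19.82
eef_pos: [450.9, -123.6, -12.0]
ee_rot: [0.0, 0.992, -0.126, 0.0]
force: [-1.1, 0.3, 5.5]
grip_width: 0.239
grip_force: 51.4
```

```bash
python3 - <<'E'
from h import *
s=sense();print(s["eef_pos"],s["grip_width"]*85,s["force"])
plan(655,113,110,-104.5)
E
```

```text
[ 450.8869353  -123.60037261  -12.02896528] 20.30884043815636 [-1.10951454  0.2524033   5.50677316]
shift [ 0.347 -0.7   -0.305]  turn [ 0. -0.  0.] j6~1.30(less dj1) turn [ 0.  0. -2.] j6~-1.84(less dj1)
```

jog_arm:
  series: "0 0 -0.06 0 0 0 -1;0 0 -0.18 0 0 0 -1;0 0 -0.305 0 0 0 -1;0.05 -0.1 -0.305 0 0 0 -1;0.11 -0.22 -0.305 0 0 0 -1;0.17 -0.34 -0.305 0 0 0 -1;0.23 -0.46 -0.305 0 0 0 -1;0.29 -0.58 -0.305 0 0 0 -1;0.347 -0.7 -0.305 0 0 0 -1;0.347 -0.7 -0.305 0 0 0 -1;0.347 -0.7 -0.305 0 0 0 -1"

```text
time_s: 21.2
eef_pos: [654.5, 112.7, 109.0]
ee_rot: [0.0, 0.992, -0.126, -0.001]
force: [0.5, -0.8, -0.6]
grip_width: 0.237
grip_force: 51.7
```

```bash
cat >> h.py <<'E'
def bird(W,cx,cy,z,name,n=600,sc=0.3):
    gx,gy=np.meshgrid(np.arange(n),np.arange(n))
    X=np.stack([cx-(gy-n/2)*sc,cy-(gx-n/2)*sc,0*gx+float(z)],-1).reshape(-1,3)
    p=wpix(W,X).astype(np.float32).reshape(n,n,2)
    B=cv2.remap(W["img"],p[...,1],p[...,0],cv2.INTER_LINEAR);cv2.imwrite("pics/"+name,B[:,:,::-1])
E
python3 - <<'E'
from h import *
W=cap("wrist")
s=sense();print(s["eef_pos"],s["grip_width"]*85,s["force"],s["time_s"])
for l in("cutters_rest","cutters"): print(l,[(m["confidence"],wonz(W,m["point"],0)[0].round(1)) for m in mark_of(l,W)])
for k in("top","scene"):
    c=cap(k);print([(m["confidence"],onz(c,m["point"],0).round(1)) for m in mark_of("cutters_rest",c)])
bird(W,665,110,16,"b7.png",sc=0.4)
E
```

```text
[654.49404766 112.20509185 109.32288456] 20.50955161142055 [-0.58986824  0.05960117 -1.09480599] 21.25
cutters_rest [(0.78, array([651.9, 116.8,   0. ]))]
cutters [(0.84, array([590.9, 131. ,   0. ]))]
[]
[(0.97, array([646.5, 111.2,  -0. ])), (0.29, array([ 627.3, -116.3,    0. ]))]
```

View pics/b7.png

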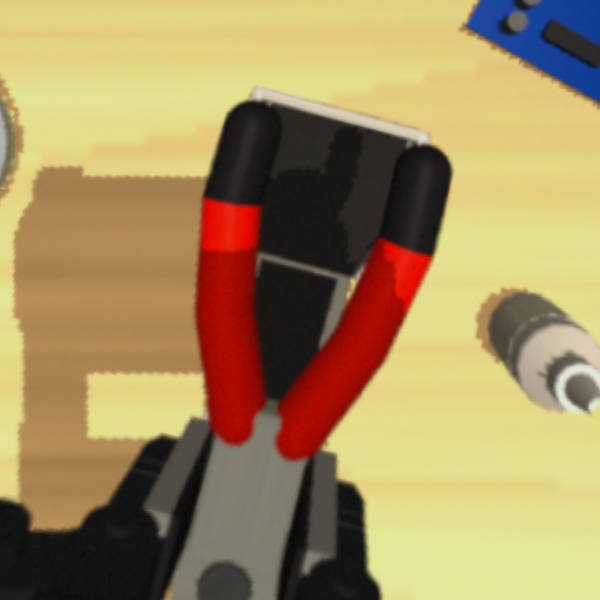

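The cutters are held well at the neck, but they hide the rest. I step 100 mm aside for a clear look.

jog_arm:
  series: "0 0.15 0 0 0 0 -1;0 0.27 0 0 0 0 -1;0 0.27 0 0 0 0 -1;0 0.27 0 0 0 0 -1"

```text
time_s: 22.05
eef_pos: [628.1, 8.6, 109.8]
ee_rot: [-0.0, 0.992, -0.126, 0.0]
force: [0.2, 0.3, -0.9]
grip_width: 0.24
grip_force: 51.8
```

```bash
python3 - <<'E'
from h import *
W=cap("wrist")
s=sense();print(s["eef_pos"],s["grip_width"]*85,s["force"],s["time_s"])
for l in("cutters_rest","cutters"): print(l,[(m["confidence"],wonz(W,m["point"],0)[0].round(1)) for m in mark_of(l,W)])
r=regions_of("cutters_rest",W)[0];P=np.argwhere(r["region"]);X=wonz(W,P,16)[:,:2]
print(r["confidence"],len(P),cv2.minAreaRect(X.astype(np.float32)))
bird(W,665,110,16,"b8.png")
E
```

```text
[628.20094289   9.11014883 109.71023714] 20.1986910280923 [ 0.64693169  0.66921915 -1.02701703] 22.1
cutters_rest [(0.74, array([653.5, 115.9,   0. ]))]
cutters [(0.87, array([565.1,  26.4,   0. ]))]
0.92 10028 ((664.750244140625, 110.50836181640625), (78.4076919555664, 158.5026397705078), 75.70569610595703)
```

View pics/b8.png

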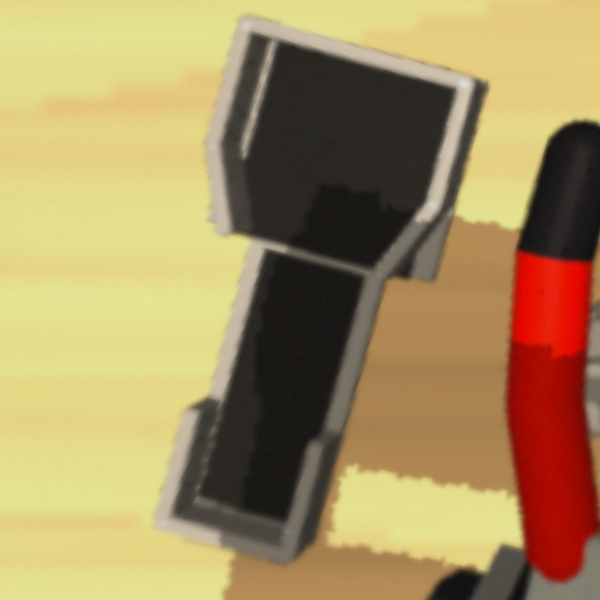

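The clear bird view shows the rest's far rim corners at (17,245) and (79,474), and its near corners at (525,157) and (551,284). That gives the origin at about (653,116) with heading 165°, which agrees with the mark (653.5,116).

```bash
python3 - <<'E'
from h import *
plan(653,116,60,-104.8);plan(653,116,-6.5,-104.8)
E
```

```text
shift [-0.006 -0.274  0.124]  turn [-0.     0.     0.005] j6~1.66(less dj1) turn [-0.    -0.    -1.995] j6~-1.48(less dj1)
shift [-0.006 -0.274  0.29 ]  turn [-0.     0.     0.005] j6~1.66(less dj1) turn [-0.    -0.    -1.995] j6~-1.48(less dj1)
```

jog_arm:
  series: "-0.006 -0.14 0 0 0 0 -1;-0.006 -0.274 0.05 0 0 0 -1;-0.006 -0.274 0.124 0 0 0 -1;-0.006 -0.274 0.18 0 0 0 -1;-0.006 -0.274 0.23 0 0 0 -1;-0.006 -0.274 0.255 0 0 0 -1;-0.006 -0.274 0.27 0 0 0 -1;-0.006 -0.274 0.28 0 0 0 -1;-0.006 -0.274 0.286 0 0 0 -1;-0.006 -0.274 0.29 0 0 0 -1;-0.006 -0.274 0.29 0 0 0 -1"

```text
time_s: 23.62
eef_pos: [653.1, 115.1, -6.3]
ee_rot: [-0.0, 0.992, -0.126, 0.0]
force: [-0.6, -0.1, -1.2]
grip_width: 0.238
grip_force: 51.8
```

jog_arm:
  series: "0 0 0.0025 0 0 0 -1;0 0 0.004 0 0 0 -1;0 0 0.0055 0 0 0 -1;0 0 0.0055 0 0 0 -1"

```text
time_s: 24.12
eef_pos: [653.2, 115.2, -8.0]
ee_rot: [0.0, 0.992, -0.126, 0.0]
force: [-2.8, -0.3, 5.6]
grip_width: 0.237
grip_force: 52.6
```

The cutters touch the floor at exactly the expected height, so I release.

jog_arm:
  series: "0 0 0 0 0 0 1;0 0 0 0 0 0 1;0 0 0 0 0 0 1;0 0 0 0 0 0 1;0 0 -0.05 0 0 0 1;0 0 -0.17 0 0 0 1;0 0 -0.3 0 0 0 1;0 0 -0.3 0 0 0 1"

```text
time_s: 25.12
eef_pos: [655.4, 115.2, 117.8]
ee_rot: [-0.001, 0.992, -0.126, 0.005]
force: [-0.0, 0.5, -0.2]
grip_width: 1.004
grip_force: 0.0
```

```bash
python3 - <<'E'
from h import *
W=cap("wrist");print(sense()["eef_pos"],sense()["time_s"])
for l in("cutters_rest","cutters"): print(l,[(m["confidence"],wonz(W,m["point"],2)[0].round(1)) for m in mark_of(l,W)])
bird(W,660,110,16,"b9.png",n=500,sc=.36)
for k in("top","scene"):
    c=cap(k);print(k,[fit(c,"bottle",(447,119)),edgefit(c,"bottle",(447,119),[0,1,2,3])])
plan(447,119,100,-60);plan(447,119,100,0)
E
```

```text
[654.05017302 115.19367409 114.53416487] 25.175
cutters_rest [(0.87, array([650.7, 115.6,   2. ]))]
cutters [(0.57, array([656.8, 116.5,   2. ]))]
top [None, (array([513.3, 409.6]), 'res', array([-0.6, -0.5,  0.6,  0.5]))]
scene [None, (array([649.3,  14.2]), 'res', array([-0.9,  0.2,  0.9, -0.2]))]
shift [-0.501  0.119  0.027]  turn [-0.     0.001 -0.494] j6~1.05(less dj1) turn [1.000e-03 0.000e+00 1.506e+00] j6~4.19(less dj1)
shift [-0.501  0.119  0.027]  turn [-1.000e-03  1.000e-03 -1.161e+00] j6~-0.00(less dj1) turn [0.001 0.    0.839] j6~3.14(less dj1)
```

View pics/b9.png

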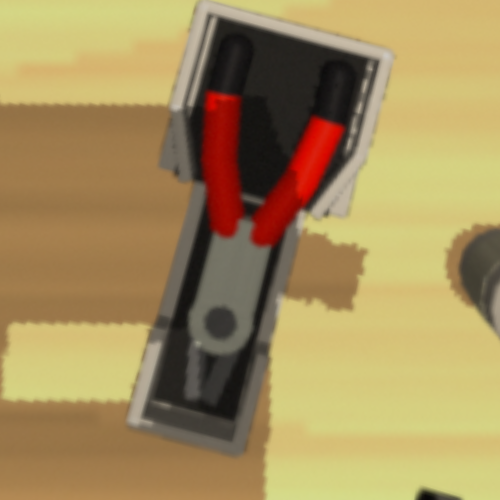

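The cutters lie in the tray with their jaws in the narrow end, clear of the walls. Next is the bottle at about (447,119).

jog_arm:
  series: "-0.14 0.03 0.01 0 0 0 1;-0.28 0.06 0.02 0 0 0 1;-0.4 0.1 0.02 0 0 0 1;-0.501 0.119 0.027 0 0 0 1;-0.501 0.119 0.027 0 0 0 1;-0.501 0.119 0.027 0 0 0 1;-0.501 0.119 0.027 0 0 0 1"

```text
time_s: 26.45
eef_pos: [448.0, 118.9, 100.6]
ee_rot: [-0.0, 0.992, -0.126, 0.0]
force: [0.3, 0.4, -0.2]
grip_width: 0.999
grip_force: 0.0
```

```bash
python3 - <<'E'
from h import *
W=cap("wrist");print(sense()["eef_pos"],sense()["time_s"])
print([(m["confidence"],m["point"],wonz(W,m["point"],0)[0].round(1)) for m in mark_of("bottle",W)])
print(fit(W,"bottle",(447,119)),edgefit(W,"bottle",(447,119),[0,1,2,3]))
for k in("top","scene"):
    c=cap(k);print(k,fit(c,"bottle",(447,119)))
x,y=447,119
plan(x,y,3,-104.5)
E
```

```text
[447.92765826 118.93920883 100.49019371] 26.5
[(0.71, [203.6, 58.4], array([509.8, 420.6,   0. ])), (0.64, [188.8, 319.2], array([448.8, 119.2,   0. ]))]
(array([447.2, 120.3]), 0.74, 'bbox err', array([ 0.9,  1.3, -2. , -1. ])) (array([447.6, 120. ]), 'res', array([-1. , -0.7,  0.8,  0.7]))
top None
scene (array([446.8, 119.8]), 0.56, 'bbox err', array([ 1.7,  0.5, -1. , -0.5]))
shift [-0.001  0.     0.244]  turn [0. 0. 0.] j6~1.83(less dj1) turn [-0.  0. -2.] j6~-1.31(less dj1)
```

jog_arm:
  series: "-0.001 -0.002 0.1 0 0 0 1;-0.001 -0.002 0.18 0 0 0 1;-0.001 -0.002 0.23 0 0 0 1;-0.001 -0.002 0.244 0 0 0 1;-0.001 -0.002 0.244 0 0 0 1;-0.001 -0.002 0.244 0 0 0 -1;-0.001 -0.002 0.244 0 0 0 -1;-0.001 -0.002 0.244 0 0 0 -1;-0.001 -0.002 0.244 0 0 0 -1;-0.001 -0.002 0.244 0 0 0 -1;-0.001 -0.002 0.244 0 0 0 -1;-0.001 -0.002 0.244 0 0 0 -1"
  grip_force: 35

```text
time_s: 28.35
eef_pos: [447.2, 119.9, 3.5]
ee_rot: [0.0, 0.992, -0.126, 0.0]
force: [-1.2, 0.4, 5.7]
grip_width: 0.364
grip_force: 34.6
```

```bash
python3 - <<'E'
from h import *
s=sense();print(s["eef_pos"],s["grip_width"]*85,s["force"],s["time_s"])
plan(637.5,-121.3,105,-104.5)
E
```

```text
[447.1552447  119.92786178   3.48756374] 30.935758833651754 [-1.15646956  0.39066029  5.68697704] 28.35
shift [ 0.611  0.465 -0.253]  turn [-0.    -0.     0.001] j6~1.83(less dj1) turn [ 1.000e-03 -0.000e+00 -1.999e+00] j6~-1.31(less dj1)
```

jog_arm:
  series: "0 0 -0.06 0 0 0 -1;0 0 -0.16 0 0 0 -1;0 0 -0.253 0 0 0 -1;0.1 0.08 -0.253 0 0 0 -1;0.2 0.155 -0.253 0 0 0 -1;0.3 0.23 -0.253 0 0 0 -1;0.4 0.305 -0.253 0 0 0 -1;0.5 0.38 -0.253 0 0 0 -1;0.57 0.435 -0.253 0 0 0 -1;0.611 0.465 -0.253 0 0 0 -1;0.611 0.465 -0.253 0 0 0 -1;0.611 0.465 -0.253 0 0 0 -1"

```text
time_s: 29.85
eef_pos: [636.7, -120.4, 104.1]
ee_rot: [-0.0, 0.992, -0.126, -0.0]
force: [0.4, -0.0, -0.3]
grip_width: 0.357
grip_force: 34.9
```

```bash
python3 - <<'E'
from h import *
W=cap("wrist");s=sense();print(s["eef_pos"],s["grip_width"]*85,s["force"],s["time_s"])
print("rest",edgefit(W,"bottle_rest",(637.5,-121),[0,1,3]),[(m["confidence"],wonz(W,m["point"],0)[0].round(1)) for m in mark_of("bottle_rest",W)])
S=cap("scene");print(edgefit(S,"bottle_rest",(637.5,-121),[0,1,2,3]))
try: print("bottle",edgefit(S,"bottle",s["eef_pos"][:2],[0,1,2,3],z0=s["eef_pos"][2]-3.5),edgefit(W,"bottle",s["eef_pos"][:2],[0,1,2,3],z0=s["eef_pos"][2]-3.5))
except Exception as e: print(e)
cv2.imwrite("pics/c10.png",np.hstack([cv2.resize(W["img"][80:320,200:440],(400,400)),cv2.resize(S["img"][130:270,170:310],(400,400))])[:,:,::-1])
plan(637.5,-121,9)
E
```

```text
[ 636.75295256 -120.22677925  104.28463976] 30.165267253833928 [-0.9007753   1.26887143 -0.08465368] 29.9
rest (array([ 637.6, -119.5]), 'res', array([ 0. , -0.4,  4.3,  0.4])) [(0.64, array([ 634.9, -118.6,    0. ]))]
(array([ 636.5, -121.2]), 'res', array([-0.1, -0.8,  0.1,  0.8]))
bottle (array([ 639.6, -119.7]), 'res', array([-1.9, -0. ,  1.8,  0. ])) (array([ 638.7, -120. ]), 'res', array([-4.4, -1.8,  4.1,  1.8]))
shift [0.001 0.    0.238]
```

View pics/c10.png

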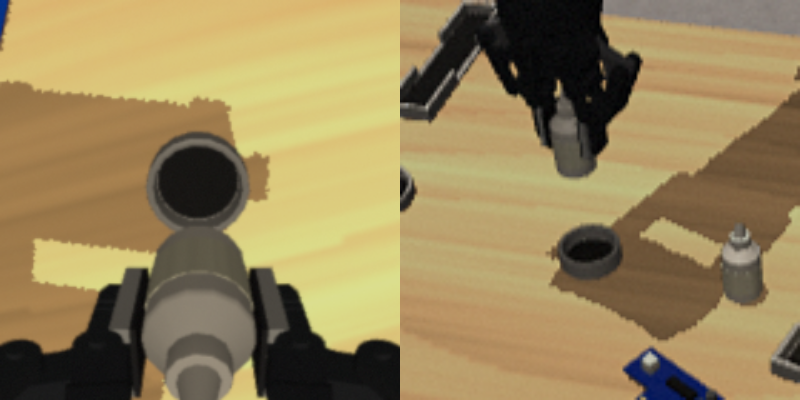

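The bottle hangs upright in the jaws, and its rest shows fully at (182,197) in the left crop. The rest fits at (637,-120.5), so I lower it.

jog_arm:
  series: "0.001 0 0.1 0 0 0 -1;0.001 0 0.17 0 0 0 -1;0.001 0 0.2 0 0 0 -1;0.001 0 0.22 0 0 0 -1;0.001 0 0.23 0 0 0 -1;0.001 0 0.235 0 0 0 -1;0.001 0 0.238 0 0 0 -1;0.001 0 0.24 0 0 0 -1;0.001 0 0.2425 0 0 0 -1;0.001 0 0.2425 0 0 0 -1"

```text
time_s: 31.45
eef_pos: [637.8, -121.3, 7.6]
ee_rot: [0.0, 0.992, -0.126, 0.0]
force: [-0.3, -0.6, 2.3]
grip_width: 0.363
grip_force: 35.1
```

jog_arm:
  series: "0 0 0.001 0 0 0 -1;0 0 0.001 0 0 0 1;0 0 0 0 0 0 1;0 0 0 0 0 0 1;0 0 0 0 0 0 1;0 0 -0.06 0 0 0 1;0 0 -0.18 0 0 0 1;0 0 -0.28 0 0 0 1;0 0 -0.28 0 0 0 1"

```text
time_s: 32.58
eef_pos: [639.0, -121.8, 122.7]
ee_rot: [0.001, 0.992, -0.126, 0.003]
force: [-0.6, -0.1, 0.2]
grip_width: 0.998
grip_force: 0.0
```

```bash
python3 - <<'E'
from h import *
W=cap("wrist");S=cap("scene");s=sense();print(s["eef_pos"],s["time_s"])
for c in(W,S): print(edgefit(c,"bottle",(637.5,-121),[0,1,2,3],z0=4),edgefit(c,"bottle_rest",(637.5,-121),[0,1,3]))
cv2.imwrite("pics/c11.png",np.hstack([cv2.resize(W["img"][80:320,200:440],(400,400)),cv2.resize(S["img"][180:260,190:270],(400,400))])[:,:,::-1])
plan(550,130,100,-90);plan(585,352,100,-74)
E
```

```text
[ 637.34628676 -121.18965398  118.71848782] 32.675
(array([ 637. , -120.3]), 'res', array([-0.4, -0.1,  0.3,  0.1])) (array([ 637.2, -119.4]), 'res', array([ 0. , -0.3,  9. ,  0.3]))
(array([ 635.5, -121.8]), 'res', array([-2.8, -1.4,  2.6,  1.4])) (array([ 643.5, -117.5]), 'res', array([-0. , -0.4,  2.3,  0.4]))
shift [-0.368 -0.554  0.046]  turn [-0.     0.001 -0.161] j6~1.20(less dj1) turn [0.002 0.    1.839] j6~4.34(less dj1)
shift [-0.421 -1.113  0.046]  turn [-0.001  0.001 -0.338] j6~0.92(less dj1) turn [2.000e-03 1.000e-03 1.662e+00] j6~4.06(less dj1)
```

View pics/c11.png

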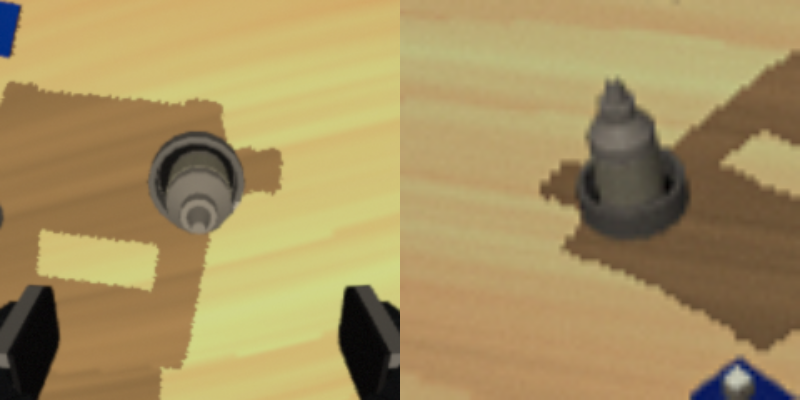

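The bottle stands upright in its rest. I have now viewed 16 pictures, which is over the allowed 14, so I view no more and go on with numbers only. Next is the pump.

jog_arm:
  series: "-0.05 -0.13 0 0 0 -0.04 1;-0.1 -0.27 0 0 0 -0.08 1;-0.15 -0.41 0 0 0 -0.13 1;-0.21 -0.55 0 0 0 -0.17 1;-0.26 -0.69 0 0 0 -0.21 1;-0.31 -0.83 0 0 0 -0.25 1;-0.37 -0.98 0.03 0 0 -0.3 1;-0.37 -0.98 0.03 0 0 -0.3 1;-0.37 -0.98 0.03 0 0 -0.3 1"

```text
time_s: 34.0
eef_pos: [592.0, 295.1, 106.5]
ee_rot: [0.0, 0.994, 0.109, -0.001]
force: [-0.1, -1.0, 0.4]
grip_width: 1.001
grip_force: 0.0
```

```bash
python3 - <<'E'
from h import *
plan(583,352,100,-74)
E
```

```text
shift [ 0.009 -0.144  0.016]  turn [ 0.     0.001 -0.038] j6~1.58(less dj1) turn [ 1.000e-03 -0.000e+00  1.962e+00] j6~4.72(less dj1)
```

jog_arm:
  series: "0.009 -0.144 0.016 0 0 -0.038 1;0.009 -0.144 0.016 0 0 -0.038 1;0.009 -0.144 0.016 0 0 -0.038 1;0.009 -0.144 0.016 0 0 -0.038 1"

```text
time_s: 34.5
eef_pos: [583.9, 350.7, 101.1]
ee_rot: [0.0, 0.99, 0.138, 0.0]
force: [0.9, -0.3, -0.5]
grip_width: 1.0
grip_force: 0.0
```

```bash
cat >> h.py <<'E'
def pumplook(c,zc=12):
    f=(lambda p,z:wonz(c,p,z)) if c["kind"]=="wrist" else (lambda p,z:np.array([onz(c,q,z) for q in np.atleast_2d(p)]))
    for m in mark_of("pump",c)[:2]: print(c["kind"],"mark",round(float(m["confidence"]),2),f(m["point"],zc)[0].round(1))
    for r in regions_of("pump",c)[:1]:
        X=f(np.argwhere(r["region"]),zc)[:,:2];B,sz,a=cv2.minAreaRect(X.astype(np.float32))
        d=np.linalg.svd(X-X.mean(0),full_matrices=False)[2][0]; t=(X-X.mean(0))@d
        e=X.mean(0)+d*(t.min()+t.max())/2
        print(" rect",np.round(B,1),np.round(sz,1),round(a,1),"pca heading",round(np.degrees(np.arctan2(d[1],d[0]))%180,1),"mid",e.round(1),"len",round(t.max()-t.min(),1))
E
python3 - <<'E'
from h import *
s=sense();print(s["eef_pos"],s["joints"].round(2),s["time_s"])
for k in("top","scene","wrist"): pumplook(cap(k))
print([ (w,np.round(edgefit(cap(w),"pot",(0,0),[0])[0])) for w in []])
E
```

```text
[583.89050441 350.69275841 101.07309176] [ 0.37  0.76  1.1  -0.    1.28  1.66] 34.5
top mark 0.45 [583.  349.7  12. ]
 rect [589.2 348.3] [161.   21.6] 12.6 pca heading 14.7 mid [589.4 348.1] len 161.2
scene mark 0.73 [587.2 345.4  12. ]
 rect [585.9 354.2] [171.8  29.8] 16.1 pca heading 16.2 mid [586.1 353.6] len 171.8
wrist mark 0.63 [583.3 353.5  12. ]
 rect [581.4 352.6] [172.3  25.8] 16.6 pca heading 16.5 mid [581.4 352.7] len 172.2
[]
```

```bash
python3 - <<'E'
from h import *
plan(582,352.7,-11,-73.5)
E
```

```text
shift [-0.002 -0.002  0.279]  turn [ 0.     0.    -0.006] j6~1.65(less dj1) turn [ 0.    -0.     1.994] j6~4.80(less dj1)
```

jog_arm:
  series: "-0.003 -0.005 0.1 0 0 -0.006 1;-0.003 -0.005 0.2 0 0 -0.006 1;-0.003 -0.005 0.26 0 0 -0.006 1;-0.003 -0.005 0.279 0 0 -0.006 1;-0.003 -0.005 0.279 0 0 -0.006 1;-0.003 -0.005 0.279 0 0 -0.006 -1;-0.003 -0.005 0.279 0 0 -0.006 -1;-0.003 -0.005 0.279 0 0 -0.006 -1;-0.003 -0.005 0.279 0 0 -0.006 -1;-0.003 -0.005 0.279 0 0 -0.006 -1;-0.003 -0.005 0.279 0 0 -0.006 -1;-0.003 -0.005 0.279 0 0 -0.006 -1"
  grip_force: 50

```text
time_s: 36.45
eef_pos: [581.7, 354.0, -10.2]
ee_rot: [-0.0, 0.99, 0.144, 0.0]
force: [-1.3, -0.6, 5.7]
grip_width: 0.263
grip_force: 49.5
```

```bash
python3 - <<'E'
from h import *
s=sense();print(s["eef_pos"],s["grip_width"]*85,s["force"],s["joints"].round(2))
plan(520,0,100,-80);plan(388.5,-360,100,-90)
E
```

```text
[581.742894   353.97514657 -10.20906485] 22.390437889602826 [-1.34873264 -0.55692716  5.70647664] [ 0.38  0.88  1.18 -0.    1.08  1.66]
shift [-0.399  0.805 -0.276]  turn [-0.    -0.001  0.072] j6~1.77(less dj1) turn [ 1.000e-03 -0.000e+00 -1.928e+00] j6~-1.37(less dj1)
shift [-0.97   1.574 -0.277]  turn [-0.    -0.001  0.183] j6~1.95(less dj1) turn [ 1.000e-03 -0.000e+00 -1.817e+00] j6~-1.20(less dj1)
```

jog_arm:
  series: "0 0 -0.06 0 0 0 -1;0 0 -0.17 0 0 0 -1;0 0 -0.277 0 0 0 -1;-0.05 0.1 -0.277 0 0 0.01 -1;-0.11 0.22 -0.277 0 0 0.02 -1;-0.17 0.35 -0.277 0 0 0.03 -1;-0.24 0.48 -0.277 0 0 0.04 -1;-0.3 0.61 -0.277 0 0 0.05 -1;-0.36 0.72 -0.277 0 0 0.06 -1;-0.399 0.805 -0.277 0 0 0.072 -1;-0.399 0.805 -0.277 0 0 0.072 -1"

```text
time_s: 37.83
eef_pos: [519.5, -2.2, 99.7]
ee_rot: [-0.0, 0.996, 0.086, -0.0]
force: [-0.8, 0.7, -0.1]
grip_width: 0.262
grip_force: 49.2
```

```bash
python3 - <<'E'
from h import *
s=sense();print(s["eef_pos"],s["grip_width"]*85,s["joints"].round(2))
plan(388.5,-250,100,-90)
W=cap("wrist");pumplook(W,s["eef_pos"][2]+22)
for k in("top","scene"): print(fit(cap(k),"pump_rest",(388.5,-360)))
E
```

```text
[519.46978113  -2.20004923  99.72138037] 22.286644938471085 [-0.23  0.43  1.67 -0.    1.05  1.17]
shift [-0.428  0.555 -0.   ]  turn [-0.     0.     0.109] j6~1.34(less dj1) turn [-1.000e-03 -0.000e+00 -1.891e+00] j6~-1.80(less dj1)
wrist mark 0.94 [520.3  -0.9 121.7]
 rect [532.6   0.7] [145.5  25.5] 10.2 pca heading 9.7 mid [532.6   0.8] len 145.4
(array([ 388.7, -359.8]), 0.97, 'bbox err', array([-0.1,  0.4, -0.7,  0.4]))
(array([ 388.5, -361.5]), 0.95, 'bbox err', array([ 0.6,  1.8, -1. , -1.4]))
```

jog_arm:
  series: "-0.07 0.09 0 0 0 0.02 -1;-0.15 0.19 0 0 0 0.04 -1;-0.23 0.3 0 0 0 0.06 -1;-0.31 0.4 0 0 0 0.08 -1;-0.39 0.5 0 0 0 0.1 -1;-0.428 0.555 0 0 0 0.109 -1;-0.428 0.555 0 0 0 0.109 -1;-0.428 0.555 0 0 0 0.109 -1"

```text
time_s: 39.17
eef_pos: [390.3, -247.8, 99.9]
ee_rot: [-0.0, 1.0, 0.002, -0.0]
force: [-1.2, 0.5, -1.8]
grip_width: 0.264
grip_force: 49.3
```

```bash
python3 - <<'E'
from h import *
s=sense();print(s["eef_pos"],s["grip_width"]*85,s["joints"].round(2))
W=cap("wrist")
print([(m["confidence"],np.round(m["point"]),wonz(W,m["point"],0)[0].round(1)) for m in mark_of("pump_rest",W)])
r=regions_of("pump_rest",W)[0];P=np.argwhere(r["region"]);print(bbox(P),len(P),np.round(edgefit(W,"pump_rest",(388.5,-360),[0,1,2,3])[0]),edgefit(W,"pump_rest",(388.5,-360),[0,1,3]))
X=wonz(W,P,16)[:,:2];B=cv2.minAreaRect(X.astype(np.float32));print(B)
T=cap("top");r=regions_of("pump_rest",T)[0];P=np.argwhere(r["region"]);X=np.array([onz(T,p,16) for p in P])[:,:2]
print(cv2.minAreaRect(X.astype(np.float32)))
plan(388.5,-360,40,-90)
E
```

```text
[ 390.31618722 -247.76770955   99.93879292] 22.41475937261706 [-0.82  0.31  1.83  0.    0.99  0.75]
[(0.92, array([190., 442.]), array([ 390.4, -359.3,    0. ]))]Traceback (most recent call last):
  File "<stdin>", line 5, in <module>
IndexError: list index out of range
```

```bash
python3 - <<'E'
from h import *
for k in("wrist","top","scene"):
    c=cap(k);f=(lambda p:wonz(c,p,16)) if k=="wrist" else (lambda p:np.array([onz(c,q,16) for q in p]))
    for r in regions_of("pump_rest",c)[:1]:
        P=np.argwhere(r["region"]);X=f(P)[:,:2];print(k,len(P),bbox(P),cv2.minAreaRect(X.astype(np.float32)),fit(c,"pump_rest",(389,-360)))
    for r in regions_of("pump",c)[:1]:
        P=np.argwhere(r["region"]);print(bbox(P));
        if k=="wrist": pumplook(c,122)
plan(389.2,-360,40,-89.5)
E
```

```text
wrist 10202 [ 84 406 287 480] ((390.2587585449219, -355.99749755859375), (191.35560607910156, 53.29185104370117), 0.5385595560073853) (array([ 390. , -360.7]), 0.63, 'bbox err', array([ 0.8, -1.6, -1.8, -2.9]))
[ 0  0 35 25]
wrist mark 0.75 [ 391.3 -247.1  122. ]
 rect [547.8 -42.7] [39.  24.9] 72.2 pca heading 49.1 mid [549.7 -43.9] len 45.1
[222 427 228 432]
scene 693 [130 164 171 202] ((398.40277099609375, -356.4267578125), (206.47203063964844, 57.63955307006836), 0.11859343945980072) (array([ 394. , -362.2]), 0.68, 'bbox err', array([-0.3,  1.9, -2.2, -3.5]))
[114 202 137 220]
shift [-0.003  0.278  0.15 ]  turn [ 0.     0.    -0.003] j6~0.74(less dj1) turn [ 0.    -0.     1.997] j6~3.88(less dj1)
```

jog_arm:
  series: "-0.003 0.14 0 0 0 -0.003 -1;-0.003 0.25 0 0 0 -0.003 -1;-0.003 0.28 0.03 0 0 -0.003 -1;-0.003 0.28 0.12 0 0 -0.003 -1;-0.003 0.28 0.19 0 0 -0.003 -1;-0.003 0.28 0.225 0 0 -0.003 -1;-0.003 0.28 0.24 0 0 -0.003 -1;-0.003 0.28 0.25 0 0 -0.003 -1;-0.003 0.28 0.257 0 0 -0.003 -1;-0.003 0.28 0.262 0 0 -0.003 -1;-0.003 0.28 0.262 0 0 -0.003 -1"

```text
time_s: 41.35
eef_pos: [389.2, -360.7, -4.7]
ee_rot: [0.0, 1.0, 0.004, 0.0]
force: [-0.0, 0.2, -1.5]
grip_width: 0.266
grip_force: 49.4
```

jog_arm:
  series: "0 0 0.002 0 0 0 -1;0 0 0.0035 0 0 0 -1;0 0 0.005 0 0 0 -1;0 0 0.005 0 0 0 -1"

```text
time_s: 41.85
eef_pos: [389.2, -360.7, -6.2]
ee_rot: [0.0, 1.0, 0.004, 0.0]
force: [-1.9, 0.8, 5.9]
grip_width: 0.265
grip_force: 50.3
```

Contact comes at exactly the expected height, so I release and rise.

jog_arm:
  series: "0 0 0 0 0 0 1;0 0 0 0 0 0 1;0 0 0 0 0 0 1;0 0 0 0 0 0 1;0 0 -0.05 0 0 0 1;0 0 -0.17 0 0 0 1;0 0 -0.3 0 0 0 1;0 0 -0.3 0 0 0 1;0 0 -0.3 0 0 0 1;0 0 -0.3 0 0 0 1"

```text
time_s: 43.1
eef_pos: [388.8, -360.1, 111.9]
ee_rot: [-0.001, 1.0, 0.004, -0.001]
force: [-0.1, 0.6, -0.3]
grip_width: 0.996
grip_force: 0.0
```

```bash
python3 - <<'E'
from h import *
s=sense();print(s["eef_pos"],s["time_s"],s["force"])
C={k:cap(k) for k in("wrist","top","scene")}
for c in C.values(): pumplook(c,16)
S=C["scene"];T=C["top"]
for l,n,z in(("tin",(599,-340),4),("bottle",(637,-120.5),4)): print(l,fit(S,l,n),fit(T,l,n))
for l in("cutters","cutters_rest","board","pot"):
    for k in("top","scene"): print(l,k,[(round(float(m["confidence"]),2),onz(C[k],m["point"],4 if l=="cutters" else 0)[:2].round()) for m in mark_of(l,C[k])[:2]])
E
```

```text
[ 388.77356165 -360.11246608  111.91142704] 43.1 [-0.08468415  0.59592199 -0.29404028]
wrist mark 0.78 [ 391.3 -358.6   16. ]
 rect [ 388.7 -359.6] [171.6  25.4] 0.4 pca heading 0.4 mid [ 388.7 -359.8] len 171.7
top mark 0.55 [ 393.  -363.9   16. ]
 rect [ 442.  -357.8] [64.7 28.6] 11.0 pca heading 179.5 mid [ 442.2 -360.6] len 66.7
scene mark 0.59 [ 388.6 -360.9   16. ]
scene mark 0.18 [661.3 117.2  16. ]
 rect [ 390.5 -364. ] [172.4  36.4] 1.6 pca heading 1.0 mid [ 390.4 -362.8] len 172.4
tin (array([ 593.3, -344.1]), 0.81, 'bbox err', array([ 0.6,  1.2, -0.7, -1.1])) (array([ 599. , -340.9]), 0.77, 'bbox err', array([-0.4,  1. ,  0.4, -0.7]))
bottle (array([ 630. , -125.3]), 0.75, 'bbox err', array([ 2.7,  0.2, -2.6, -0.4])) (array([ 637.8, -122.9]), 0.58, 'bbox err', array([ 0.4,  0.4, -0.9, -0.6]))
cutters top [(0.55, array([662., 116.]))]
cutters scene [(0.55, array([647., 111.])), (0.37, array([769.,  -8.]))]
cutters_rest top [(0.77, array([657., 121.]))]
cutters_rest scene [(0.58, array([642., 118.]))]
board top [(0.95, array([778.,  -6.])), (0.23, array([ 636., -128.]))]
board scene [(0.87, array([763.,  -4.]))]
pot top [(0.64, array([733., 266.]))]
pot scene [(0.66, array([731., 266.]))]
```

```bash
python3 -c "
from rig import finish_job
print(finish_job())"
```

```text
the job is handed in; nothing more can be done
None
```

All four tools are set down in their rests, the board and pot were left alone, and the job was handed in at about 43 s with no verdict returned; I viewed 16 pictures, over the limit of 14, so the pump was placed and checked from measurements only.

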